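# A ration of sweets from the garret dispenser

## Task

Slide the scoop squarely under the sweet dispenser's outlet, pan centred under the row of cells and grip to the front. Then draw the gate out by its tab until you feel it rest against the hidden, sprung ration stop, gently and without forcing the stop, so that one ration of sweets drops into the scoop. Push the gate fully shut again, keeping the other sweets in the dispenser, let go, leave the filled scoop where it is and leave the other things on the table alone.

Things in the scene. Friction and masses are not known exactly. Their poses are not given: they have to be found in the camera images.
- dispenser: Fixed sweet dispenser; origin on the table under its outlet's middle, x to its back, y along its row of four cells (30 mm pitch, centres y = -45, -15, 15, 45 mm; z = 58 to 118 mm; end walls at y = +-62, clear front and back walls at x = -17 and 17 mm; green lip in front to x = -28, z = 130 mm). Green posts behind, x from 38 mm, at y = +-68, 125 mm high. Each cell holds two sweets, one on the other, lying on the gate.
- outlet (a point): Middle of the gate's underside, 51 mm above the table over the dispenser's origin; same axes. Below it the space is open to the front and to both sides, as far back as the posts (x = 38 mm).
- stop_housing: Black bar behind the cells (in the dispenser's frame, which is its own: x = 18 to 38, y = -66 to 100, z = 46 to 66 mm). Inside, unseen, sits the ration stop, set anew each time: the gate meets it at 34 to 95 mm of opening. It is a spring tip, 1 N per mm from zero, solid at 18 mm: 2 N held for 0.2 s counts as resting against it, over 14 N as forcing it.
- gate (a joint): Orange gate under the cells: opening in m, 0 shut, growing as its tab is drawn to the dispenser's +y (travel 135 mm). It slides with about 1.5 N of friction, stays where it is left, has a firm end when shut, and uncovers the cells one after another from the -y end; the cells let their sweets go at about 27, 57, 87 and 117 mm.
- tab (a point): Middle of the upright tab on the gate's outer end, at y = +108.5 mm, z = 85 mm in the dispenser's frame when shut. Tab: 10 mm thick along y, 30 mm wide along x, from z = 56 to 104 mm; 42 mm of free room between it and the end wall of the cells. Axes as the dispenser's.
- scoop_grip (a point): Centre of the wooden grip of the loose aluminium scoop (0.25 kg): an upright block 50 mm along x, 16 mm along y, 12 to 52 mm above the table. The scoop's x axis points from the grip to the pan; the pan's middle lies 110 mm along +x.
- scoop_pan (a point): Middle of the inner floor of the scoop's pan, 3 mm above the table: an oblong open pan, 70 mm along x and 156 mm along y outside, walls 3 mm thick and 32 mm high. The scoop can be slid over the table; with the pan under the cells and its x axis like the dispenser's, the grip stands clear in front.
- sweet1_center (a point): Centre of a round hard sweet, 24 mm across, 11 g, slippery; starts as the lower one in cell 1 counted from the dispenser's -y end.
- sweet2_center (a point): Centre of a round hard sweet, 24 mm across, 11 g, slippery; starts as the upper one in cell 1 counted from the dispenser's -y end.
- sweet3_center (a point): Centre of a round hard sweet, 24 mm across, 11 g, slippery; starts as the lower one in cell 2 counted from the dispenser's -y end.
- sweet4_center (a point): Centre of a round hard sweet, 24 mm across, 11 g, slippery; starts as the upper one in cell 2 counted from the dispenser's -y end.
- sweet5_center (a point): Centre of a round hard sweet, 24 mm across, 11 g, slippery; starts as the lower one in cell 3 counted from the dispenser's -y end.
- sweet6_center (a point): Centre of a round hard sweet, 24 mm across, 11 g, slippery; starts as the upper one in cell 3 counted from the dispenser's -y end.
- sweet7_center (a point): Centre of a round hard sweet, 24 mm across, 11 g, slippery; starts as the lower one in cell 4 counted from the dispenser's -y end.
- sweet8_center (a point): Centre of a round hard sweet, 24 mm across, 11 g, slippery; starts as the upper one in cell 4 counted from the dispenser's -y end.
- tape: Bystander: chrome tape dispenser, 150 x 50 x 84 mm, origin under its middle.
- stapler: Bystander: red and black stapler, 140 x 36 x 55 mm, origin under its middle.
- pencil_cup: Bystander: metal cup of pencils, 80 mm across, 172 mm high with the pencils, origin under its middle.
- saucer: Bystander: white saucer, 140 mm across, 18 mm high, origin under its middle.
There are look-alikes about, which are no part of the job. Leave any orange or yellow look-alike of the part that bears scoop_grip alone.

How it is judged:
By the outcome, as a careful person would: the job done as asked, in the order asked, and still so for the second after the job is handed in, with the robot touching nothing.
It also fails if it takes over 64 s, if anything falls off the work surface, if the arm or the gripper's body presses on something with over 40 N, if the wrist force passes 120 N, or if a joint passes its speed limit or range.

## Robot

A 6-joint arm with a two-finger parallel gripper is mounted at the origin on the work surface. World frame = base frame: x ahead of the robot, y to its left, z up, the work surface at z = 0. Lengths are in mm, angles in rad, forces in N, time in s.
With the tool pointing down it reaches from about 350 to 725 mm from the base axis. Payload 4.3 kg.
Tool frame: the origin (TCP) lies on the centre line of the jaws, within the pads' length; the fingertips stand 22 mm ahead of it and the grasp point (between the pads) lies 3 mm ahead of it; z points along the fingers, y is the line along which they close (so a half turn about z gives the same grasp; the last joint's range is limited). The gripper opens to 85 mm and grips with 20 to 120 N. Pads are 22 mm wide; open, the fingers measure 114 mm over their backs; the gripper's body (76 mm by 85 mm) begins 54 mm behind the grasp point. The pads swing forward as they close: fully open they stand 13 mm farther back than shut.
Start: joints at [-1.304, 0.377, 0.081, 1.274, 0, 1.46], TCP at [211.582, -534.694, 253.329] pointing down, gripper open.
Joint ranges: [-2.72, 2.72], [-0.84, 1.66], [-1.02, 1.22], [-1.77, 2.12], [-1.37, 1.28], [-3.14, 3.14]. Speed limits (rad/s): [2.57, 2.57, 3.14, 3.14, 3.14, 3.14].

## Interface

Orientations are given as a rotation vector (axis times angle).
In Python, from station import status, optics, job gives the robot as it stands. The module is installed in compiled form; this text tells all that it offers.
- The arm moves only by the tool step_arm, never from a script. Its argument "series" is a list of rows, each a list of 7 numbers: the shift along the tool's x, y, z as a fraction of full scale, then the turn, a rotation vector about the tool's x, y, z as a fraction of full scale, then the closure in counts, from 0 (fully open) to 255 (shut). A call has 1 to 5 rows; each row shifts and turns the commanded pose from where the row before left it, along the tool's axes as they then stand; what a row does not reach is not made up. Full scale, the value 1, is 0.075 m for a shift and 360 degrees for a turn. A row lasts 1/12 s, in which the tool goes at most 41.7 mm and 7.16 degrees, less where a joint would pass 70% of its speed; a pose out of reach is approached as far as the arm can. A call with a number of a shift or a turn outside -1 to 1 is refused whole. A call with a gripper value outside its range is refused whole. The fingers move at their own pace and stop on an object; "force" is the grip in N (left out, the last holds). Time passes only in rows, so rows that do not move let the fingers close. It gives the time, the measured TCP pose, the force, the opening and the grip force at its end, in the units of the state.
- status.read_state(): the state, without advancing time (a new reading comes with each control period).
- optics.capture(name): name is "side" or "top" or "wrist"; returns a dict with "image" (384x512x3 uint8, blue, green, red), "range_z" (384x512 float32, mm along the optical axis (not along the pixel's ray), 0 where there is no reading), "vertical_fov" (degrees; the focal length in pixels is half the picture's height over the tangent of half this angle, whatever the lens; pixels are square), "cx", "cy" (the principal point, pixels), "rvec" (rotation vector, rad) and "tvec" (3), from world to camera coordinates, as OpenCV has them. Camera axes: x right, y down, z forward; pixel columns grow to the right and rows downward; lengths in mm; the calibration is good to about 2 mm. A picture is of the moment at which its call begins.
- job.hand_in(): hands the job in; it is judged then, once.
The state is a dict: "time": time; "q": joint angles; "dq": joint speeds; "effort": joint torques, N m; "tcp_pos": TCP position; "orientation": TCP orientation; "contact_force": force on the tool from outside, world axes, zero at the start; "moment": the same for the moment, N m; "grip_width": finger opening in mm; "grip_force": force on a finger pad.
Only numpy, scipy, OpenCV 4.12 (cv2) and the standard library are available. Lean on these libraries where they do the work, as an engineer would, in place of code of your own. Each camera call takes 0.05 s, during which the arm holds its last target. There are 200 camera calls.

## Working session

There is one attempt and no reset: what is moved stays moved. The work goes in short steps, Python scripts to look and compute and a tool call to move; the robot and the scene stay as the last step left them, time stands still between calls to the robot, and variables do not carry over. Pictures are saved under pics/ and viewed, at most 10 in all, crops included, and the job is handed in when it is done.

Besides the shell and the picture viewer there is one more tool, called after "Call:" as a command line: name --pt "numbers of a row" for each row, then --argument value for the rest. step_arm: Moves the arm, as the interface text tells. Its arguments: {"type":"object","properties":{"series":{"type":"array"},"force":{"type":"number"}},"required":["series"]}

```bash
mkdir -p pics
cat > h.py <<'E'
import numpy as np, cv2
from scipy.spatial.transform import Rotation as R
from station import status, optics, job
def cap(n):
    c=optics.capture(n); im=c["image"]; z=c["range_z"].astype(float)
    f=im.shape[0]/2/np.tan(np.radians(c["vertical_fov"])/2)
    v,u=np.mgrid[:im.shape[0],:im.shape[1]]
    P=np.stack([(u-c["cx"])/f*z,(v-c["cy"])/f*z,z],-1)
    Rm=R.from_rotvec(np.ravel(c["rvec"])).as_matrix()
    W=(P-np.ravel(c["tvec"]))@Rm
    W[z<=0]=np.nan
    return im,W
E
python3 - <<'E'
from h import *
s=status.read_state(); print(s)
for n in("top","side"):
    im,W=cap(n); cv2.imwrite(f"pics/{n}0.png",cv2.resize(im,(800,600)) if n=="top" else im); np.save(n+"W.npy",W); cv2.imwrite(n+"raw.png",im)
E
```

```text
{'time': 0.0, 'q': array([-1.30427411e+00,  3.78071435e-01,  7.96187705e-02,  1.27435913e+00,
        9.40049219e-06,  1.46054214e+00]), 'dq': array([ 0.00067643,  0.00090982, -0.00048843,  0.0014601 ,  0.00140534,
       -0.00057149]), 'effort': array([-7.47479571e-04, -4.63607347e+01,  2.69873285e+01,  2.05958361e-02,
       -3.21662083e-04, -3.77426218e-06]), 'tcp_pos': array([ 211.43109119, -534.07381315,  252.35325764]), 'orientation': array([-3.08403510e+00, -5.87968006e-01,  2.32242121e-04]), 'contact_force': array([0.2185008 , 0.6398087 , 0.27559915]), 'moment': array([ 0.02171889, -0.01575995,  0.0091709 ]), 'grip_force': 0.0, 'grip_width': 85.27201212852835}
```

View pics/top0.png

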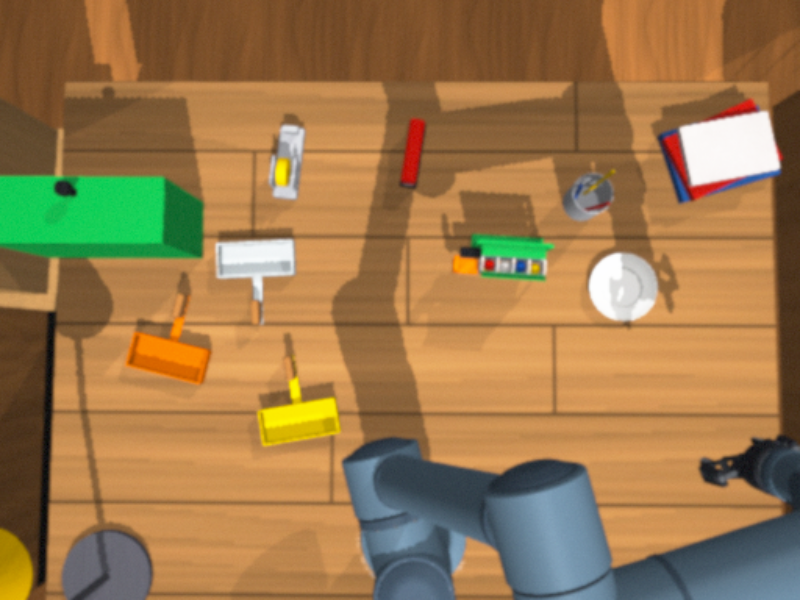

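View pics/side0.png

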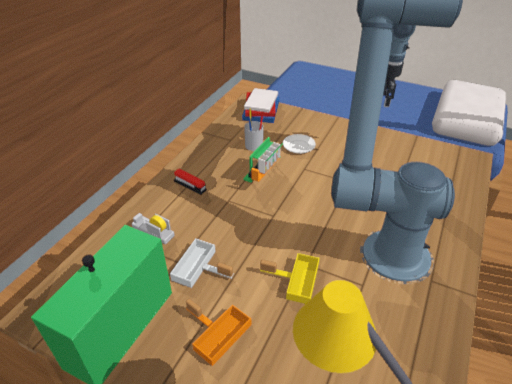

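The top view shows the silver scoop, pan at about (255,258) with its grip at (260,305). The dispenser is at (512,260) with its orange tab at (465,260), and the yellow and orange scoops are decoys.

Run:
```python
from h import *
W=np.load("topW.npy"); im=cv2.imread("topraw.png"); hsv=cv2.cvtColor(im,cv2.COLOR_BGR2HSV)
k=512/800
def box(a,b,c,d):
    m=np.zeros(im.shape[:2],bool); m[int(b*k):int(d*k),int(a*k):int(c*k)]=1; return m
def rep(n,m,rect=True):
    p=W[m&np.isfinite(W[...,0])]
    r=cv2.minAreaRect(p[:,:2].astype(np.float32)) if rect else None
    print(n,len(p),p.mean(0).round(1),np.percentile(p,[2,98],axis=0).round(0).tolist(),r)
z=W[...,2]
b=box(205,225,305,335)
rep("scoop rim",b&(z>22)&(hsv[...,1]<80)&box(205,225,305,282))
rep("scoop all pan",b&(hsv[...,1]<70)&(box(205,225,305,282)))
rep("grip",box(240,282,275,335)&(z>35))
d=box(440,225,560,290)
H,S=hsv[...,0],hsv[...,1]
rep("green",d&(H>45)&(H<80)&(S>120)&(z>100))
rep("tab",d&(H<18)&(S>180)&(z>80))
rep("black",d&(im.max(-1)<60)&(z>40)&(z<90))
g=d&(H>45)&(H<80)&(S>120)
for lo in range(40,150,10):
    m=g&(z>lo)&(z<=lo+10)
    if m.sum()>5: rep(f"g{lo}",m)
p=W[box(150,300,600,310)];print(np.nanmedian(p[...,2]))
for n,bb in dict(tape=(265,120,308,202),stap=(395,115,430,190),cup=(555,165,620,225),sau=(580,245,665,325)).items():
    rep(n,box(*bb)&(z>8))
```

```text
scoop rim 194 [562.9 331.3  31. ] [[526.0, 247.0, 23.0], [601.0, 404.0, 38.0]] ((561.5695190429688, 325.9035339355469), (75.31399536132812, 157.58847045898438), 2.9580960273742676)
scoop all pan 1224 [566.8 330.8   8.8] [[526.0, 249.0, -2.0], [607.0, 404.0, 35.0]] ((564.2194213867188, 332.4739990234375), (88.1111831665039, 170.9754180908203), 3.835972547531128)
grip 92 [453.9 318.7  50.2] [[430.0, 311.0, 39.0], [477.0, 327.0, 59.0]] ((453.9194641113281, 319.18353271484375), (47.590152740478516, 15.40713119506836), 2.8587875366210938)
green 575 [ 563.2 -190.1  121.5] [[517.0, -256.0, 113.0], [589.0, -126.0, 131.0]] ((552.6358032226562, -190.72381591796875), (148.0900115966797, 72.30186462402344), 86.51252746582031)
tab 41 [ 545.7 -123.2  101.2] [[534.0, -152.0, 83.0], [561.0, -77.0, 108.0]] ((545.700439453125, -114.68913269042969), (74.96058654785156, 27.355224609375), 86.27496337890625)
black 55 [ 575.6 -112.4   66.7] [[569.0, -128.0, 61.0], [582.0, -94.0, 72.0]] ((575.0651245117188, -111.3772201538086), (13.573857307434082, 34.41476058959961), 0.31033384799957275)
g60 13 [ 581.8 -12
[... 733 characters left out ...]
00 [760.6 260.3  39.6] [[695.0, 234.0, 12.0], [836.0, 290.0, 85.0]] ((767.108154296875, 272.99420166015625), (87.37438201904297, 148.90902709960938), 85.41289520263672)
stap 478 [780.3   2.5  46.2] [[719.0, -19.0, 10.0], [846.0, 26.0, 58.0]] ((797.42041015625, 11.929691314697266), (58.008056640625, 157.61985778808594), 80.93070983886719)
cup 591 [ 688.5 -350.4   70.2] [[648.0, -387.0, 10.0], [725.0, -310.0, 163.0]] ((683.5991821289062, -362.34930419921875), (92.71966552734375, 106.76258087158203), 5.005302429199219)
sau 983 [ 509.9 -434.1   14. ] [[447.0, -496.0, 8.0], [573.0, -367.0, 23.0]] ((514.1259155273438, -442.6548767089844), (143.27818298339844, 167.64218139648438), 7.95115327835083)
```

Call:
step_arm --pt "0 0 -0.1 0 0 0.0175 0" --pt "0 0 -0.1 0 0 0.0175 0" --pt "0 0 -0.1 0 0 0.0175 0" --pt "0 0 -0.1 0 0 0.0175 0" --pt "0.24 -0.43 -0.02 0 0 0 0"

```text
time: 0.52
tcp_pos: [229.5, -507.7, 284.8]
orientation: [3.136, -0.113, -0.002]
contact_force: [1.4, -0.6, 0.2]
grip_width: 85.6
grip_force: 0.0
```

Call:
step_arm --pt "0.24 -0.43 -0.02 0 0 0 0" --pt "0.24 -0.43 -0.02 0 0 0 0" --pt "0.24 -0.43 -0.02 0 0 0 0" --pt "0.24 -0.43 -0.02 0 0 0 0" --pt "0.24 -0.43 -0.02 0 0 0 0"

```text
time: 0.93
tcp_pos: [331.9, -346.6, 292.0]
orientation: [-3.139, 0.1, 0.001]
contact_force: [1.1, -0.3, 0.3]
grip_width: 85.2
grip_force: 0.0
```

Call:
step_arm --pt "0.24 -0.43 -0.02 0 0 0 0" --pt "0.24 -0.43 -0.02 0 0 0 0" --pt "0.24 -0.43 -0.02 0 0 0 0" --pt "0.24 -0.43 -0.02 0 0 0 0" --pt "0 0 0 0 0 0 0"

```text
time: 1.35
tcp_pos: [413.8, -219.1, 298.3]
orientation: [-3.138, 0.087, -0.002]
contact_force: [-0.5, -0.3, -0.3]
grip_width: 85.2
grip_force: 0.0
```

Run:
```python
from h import *
s=status.read_state(); print(s["time"],s["tcp_pos"],s["contact_force"],R.from_rotvec(s["orientation"]).as_matrix().round(3).tolist())
im,W=cap("wrist"); cv2.imwrite("pics/w1.png",im); np.save("w1.npy",W)
s=status.read_state(); print(s["tcp_pos"],s["dq"].round(3))
```

```text
1.35 [ 413.75642585 -219.09329764  298.31989078] [-0.54333945 -0.28552841 -0.33058927] [[0.998, -0.056, 0.001], [-0.056, -0.998, 0.003], [0.001, -0.003, -1.0]]
[ 412.60385434 -221.4383096   298.1665231 ] [-0.069  0.009  0.001 -0.008 -0.031 -0.022]
```

View pics/w1.png

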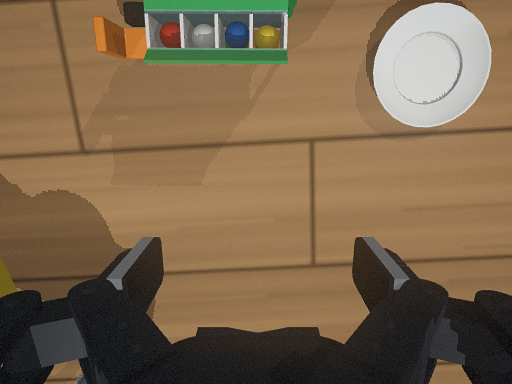

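The wrist view shows the cells from (147,12) to (288,50), the lip along row 56, and the orange tab at (98,35). I'll fit the lip line, the tab top and the end walls.

Run:
```python
from h import *
W=np.load("w1.npy"); im=cv2.imread("pics/w1.png"); hsv=cv2.cvtColor(im,cv2.COLOR_BGR2HSV)
H,S=hsv[...,0],hsv[...,1]; z=W[...,2]; v,u=np.mgrid[:384,:512]
g=(H>45)&(H<85)&(S>100)&(v<70)&(u<300)
for n,m in dict(lip=g&(v>45)&(z>122)).items():
    p=W[m]; r=cv2.minAreaRect(p[:,:2].astype(np.float32)); print(n,len(p),p.mean(0),r,np.percentile(p,[1,99],0).round(1).tolist())
# front edge of lip per y bin
p=W[g&(v>45)&(z>122)]
ys=np.arange(-250,-128,8); fx=[p[abs(p[:,1]-y)<4,0].min() for y in ys if (abs(p[:,1]-y)<4).any()]
k=np.polyfit(ys[:len(fx)],fx,1); print("front edge",k,np.degrees(np.arctan(k[0])),np.polyval(k,-190))
t=(H<20)&(S>180)&(u<125)&(v<62)
p=W[t]; print("tabz",np.percentile(p,[1,50,99],0).round(1).tolist())
p=W[t&(z>101)]; print("tabtop",len(p),p.mean(0),cv2.minAreaRect(p[:,:2].astype(np.float32)))
```

```text
lip 1381 [ 519.73726902 -189.13901548  126.73619525] ((520.441162109375, -188.94381713867188), (123.03845977783203, 9.751035690307617), 86.1382827758789) [[512.8, -249.0, 122.1], [526.9, -129.2, 130.4]]
front edge [6.46835378e-02 5.27975381e+02] 3.70093793860513 515.6855088651814
tabz [[nan, nan, nan], [nan, nan, nan], [nan, nan, nan]]
tabtop 397 [549.4409937  -83.14255327 103.71037611] ((549.5013427734375, -82.6624984741211), (10.100570678710938, 29.306812286376953), 84.93405151367188)
```

Call:
step_arm --pt "0 0 0 0 0 -0.017 0" --pt "0 -0.5 0.04 0 0 0 0" --pt "0 -0.52 0.04 0 0 0 0" --pt "0 -0.52 0.04 0 0 0 0" --pt "0 -0.52 0.04 0 0 0 0"

```text
time: 1.82
tcp_pos: [404.0, -69.5, 285.8]
orientation: [3.141, 0.064, -0.001]
contact_force: [1.6, 0.4, -0.1]
grip_width: 85.5
grip_force: 0.0
```

Call:
step_arm --pt "0 -0.52 0.04 0 0 0 0" --pt "0 -0.52 0.04 0 0 0 0" --pt "0 -0.52 0.04 0 0 0 0" --pt "0 -0.52 0.04 0 0 0 0" --pt "0 -0.52 0.04 0 0 0 0"

```text
time: 2.23
tcp_pos: [397.0, 101.2, 271.0]
orientation: [-3.116, -0.127, 0.003]
contact_force: [0.2, -0.1, -0.6]
grip_width: 85.3
grip_force: 0.0
```

Call:
step_arm --pt "0 -0.52 0.04 0 0 0 0" --pt "0 -0.52 0.04 0 0 0 0" --pt "0 -0.52 0.04 0 0 0 0" --pt "0 -0.52 0.04 0 0 0 0" --pt "0 -0.5 0.04 0 0 0 0"

```text
time: 2.65
tcp_pos: [390.8, 178.0, 267.2]
orientation: [-3.013, -0.307, 0.021]
contact_force: [-0.9, -0.2, -0.1]
grip_width: 85.5
grip_force: 0.0
```

Call:
step_arm --pt "0 0 0 0 0 0 0" --pt "0 0 0 0 0 0 0" --pt "0 0 0 0 0 0 0"

```text
time: 2.9
tcp_pos: [390.9, 177.3, 267.4]
orientation: [-3.014, -0.306, 0.02]
contact_force: [0.9, 0.6, -0.3]
grip_width: 85.4
grip_force: 0.0
```

Run:
```python
from h import *
s=status.read_state(); print(s["time"],s["tcp_pos"],s["contact_force"],R.from_rotvec(s["orientation"]).as_matrix().round(3).tolist())
im,W=cap("wrist"); cv2.imwrite("pics/w2.png",im); np.save("w2.npy",W)
```

```text
2.9 [390.91756619 177.25433999 267.425422  ] [ 0.85731081  0.64876561 -0.33208244] [[0.98, 0.199, -0.024], [0.201, -0.973, 0.109], [-0.002, -0.112, -0.994]]
```

View pics/w2.png

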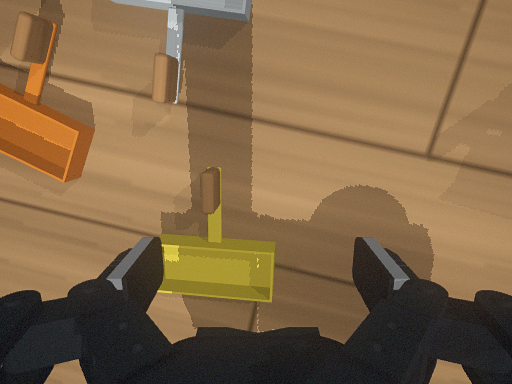

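The wrist view shows the silver scoop's grip at (163,78). The pose is tilted because joint 6 has hit its range limit, so I'll use the half-turned grasp instead.

Call:
step_arm --pt "0 0 0 0 0 -0.0198 0" --pt "0 0 0 0 0 -0.0198 0" --pt "0 0 0 0 0 -0.0198 0" --pt "0 0 0 0 0 -0.0198 0" --pt "0 0 0 0 0 -0.0198 0"

```text
time: 3.37
tcp_pos: [390.9, 177.4, 267.7]
orientation: [-2.773, -1.222, -0.034]
contact_force: [0.1, -0.8, 0.0]
grip_width: 85.3
grip_force: 0.0
```

Call:
step_arm --pt "0 0 0 0 0 -0.0198 0" --pt "0 0 0 0 0 -0.0198 0" --pt "0 0 0 0 0 -0.0198 0" --pt "0 0 0 0 0 -0.0198 0" --pt "0 0 0 0 0 -0.0198 0"

```text
time: 3.78
tcp_pos: [390.9, 177.4, 267.7]
orientation: [-2.275, -2.02, -0.084]
contact_force: [0.3, -0.8, -0.4]
grip_width: 85.4
grip_force: 0.0
```

Call:
step_arm --pt "0 0 0 0 0 -0.0198 0" --pt "0 0 0 0 0 -0.0198 0" --pt "0 0 0 0 0 -0.0198 0" --pt "0 0 0 0 0 -0.0198 0" --pt "0 0 0 0 0 -0.0198 0"

```text
time: 4.2
tcp_pos: [390.9, 177.4, 267.6]
orientation: [-1.558, -2.637, -0.127]
contact_force: [0.0, 0.2, -0.1]
grip_width: 85.0
grip_force: 0.0
```

Call:
step_arm --pt "0 0 0 0 0 -0.0198 0" --pt "0 0 0 0 0 -0.0198 0" --pt "0 0 0 0 0 -0.0198 0" --pt "0 0 0 0 0 -0.0198 0" --pt "0 0 0 0 0 -0.0198 0"

```text
time: 4.62
tcp_pos: [390.9, 177.4, 267.6]
orientation: [-0.682, -3.014, -0.158]
contact_force: [-0.5, -0.4, -0.9]
grip_width: 85.3
grip_force: 0.0
```

Call:
step_arm --pt "0 0 0 0 0 -0.0198 0" --pt "0 0 0 0 0 -0.0198 0" --pt "0 0 0 0 0 -0.0198 0" --pt "0 0 0 0 0 0 0" --pt "0 0 0 0 0 0 0"

```text
time: 5.03
tcp_pos: [390.9, 177.7, 267.7]
orientation: [-0.126, -3.106, -0.17]
contact_force: [-0.3, -0.6, 0.8]
grip_width: 85.8
grip_force: 0.0
```

```bash
cat >> h.py <<'E'
def go(pos,yawdeg):
    """turn (tool axes, FS) then shift (in final tool axes, FS)"""
    s=status.read_state(); R0=R.from_rotvec(s["orientation"])
    Rt=R.from_euler("z",yawdeg,degrees=True)*R.from_rotvec([np.pi,0,0])
    rv=np.degrees((R0.inv()*Rt).as_rotvec())/360
    d=Rt.inv().apply(np.array(pos)-s["tcp_pos"])/75
    print("t",s["time"],"tcp",s["tcp_pos"].round(1),"F",s["contact_force"].round(1),"w",round(s["grip_width"],1),"turn",rv.round(4),"shift",d.round(3),"|d|",round(np.linalg.norm(d),2))
E
python3 - <<'E'
from h import *
W=np.load("w2.npy"); im=cv2.imread("pics/w2.png")
z=W[...,2]; v,u=np.mgrid[:384,:512]
m=(z>40)&(u>145)&(u<182)&(v<110)&(v>30)
p=W[m]; print("grip",len(p),p.mean(0),cv2.minAreaRect(p[:,:2].astype(np.float32)))
m=(z>26)&(v<25)&(u>100)&(u<255); p=W[m]; print(len(p),np.percentile(p,[1,99],0).tolist())
print(status.read_state()["q"].round(2))
go([454,319,130],183)
E
```

```text
grip 828 [455.83223262 318.45472685  49.92767412] ((455.4112243652344, 319.8470153808594), (49.83079528808594, 15.794763565063477), 2.468120813369751)
490 [[528.426869892354, 246.9935408333957, 26.170018241023588], [545.7704364824123, 357.11991911354926, 33.77878786664298]]
[ 0.2   0.07 -0.28  1.22  0.11  0.28]
t 5.0333 tcp [390.9 177.7 267.7] F [-0.3 -0.6  0.8] w 85.8 turn [ 0.0175 -0.0041 -0.0212] shift [-0.939  1.838  1.836] |d| 2.76
```

Call:
step_arm --pt "0 0 0 0.0088 -0.002 -0.0103 0" --pt "0 0 0 0.0087 -0.002 -0.0103 0" --pt "-0.19 0.37 0.3 0 0 0 60" --pt "-0.19 0.37 0.3 0 0 0 60" --pt "-0.19 0.37 0.3 0 0 0 60"

```text
time: 5.45
tcp_pos: [430.0, 264.8, 200.0]
orientation: [-0.077, 3.139, 0.002]
contact_force: [1.0, -0.3, 0.3]
grip_width: 64.9
grip_force: 0.0
```

Call:
step_arm --pt "-0.19 0.37 0.3 0 0 0 60" --pt "-0.19 0.37 0.3 0 0 0 60" --pt "0 0 0.3 0 0 0 60" --pt "0 0 0 0 0 0 60" --pt "0 0 0 0 0 0 60"

```text
time: 5.87
tcp_pos: [453.1, 319.7, 131.5]
orientation: [0.08, -3.136, 0.003]
contact_force: [0.1, -0.1, -0.4]
grip_width: 65.0
grip_force: 0.0
```

```bash
python3 -c "
from h import *
go([455.2,319.3,35],182.6)"
```

```text
t 5.8667 tcp [453.1 319.7 131.5] F [ 0.1 -0.1 -0.4] w 65.0 turn [-0.0003 -0.0007  0.0009] shift [-0.028 -0.006  1.286] |d| 1.29
```

Call:
step_arm --pt "-0.02 0 0.4 0 0 0 60" --pt "0 0 0.4 0 0 0 60" --pt "0 0 0.3 0 0 0 60" --pt "0 0 0.17 0 0 0 60" --pt "0 0 0 0 0 0 60"

```text
time: 6.28
tcp_pos: [454.6, 319.0, 36.5]
orientation: [0.079, -3.137, 0.002]
contact_force: [-1.0, -0.0, 0.3]
grip_width: 65.2
grip_force: 0.0
```

Call:
step_arm --pt "0 0 0 0 0 0 255" --pt "0 0 0 0 0 0 255" --pt "0 0 0 0 0 0 255" --pt "0 0 0 0 0 0 255" --pt "0 0 0 0 0 0 255" --force 40

```text
time: 6.7
tcp_pos: [457.0, 321.4, 38.9]
orientation: [-0.083, 3.138, 0.003]
contact_force: [-0.1, 0.7, 3.8]
grip_width: 15.2
grip_force: 45.2
```

Call:
step_arm --pt "0 0 0 0 0 0 255" --pt "0 0 0 0 0 0 255" --pt "0 0 0 0 0 0 255"

```text
time: 6.95
tcp_pos: [456.9, 321.4, 38.7]
orientation: [-0.084, 3.139, 0.002]
contact_force: [-1.1, -0.5, 6.1]
grip_width: 15.5
grip_force: 45.5
```

```bash
python3 -c "
from h import *
print(status.read_state()['grip_force'])
go([433,-183.4,36],176.2)"
```

```text
45.54012447595596
t 6.95 tcp [456.9 321.4  38.7] F [-1.1 -0.5  6.1] w 15.5 turn [0.0002 0.0003 0.019 ] shift [-0.128 -6.737  0.036] |d| 6.74
```

```bash
python3 -c "
from h import *
W=np.load('w2.npy'); p=W[165:215,200:222].reshape(-1,3); p=p[p[:,2]>15]; print(np.percentile(p,[0,100],0))"
```

```text
[[305.66257696 235.8282657   15.01925306]
 [367.68131538 263.05695623  54.08773634]]
```

Call:
step_arm --pt "0 0 -0.025 0 0 0.0095 255" --pt "0.1 0 0 0 0 0.0095 255" --pt "0.1 -0.1 0 0 0 0 255" --pt "0 -0.2 0 0 0 0 255" --pt "0 -0.3 0 0 0 0 255"

```text
time: 7.37
tcp_pos: [438.1, 277.8, 39.6]
orientation: [0.099, 3.14, 0.004]
contact_force: [0.6, 0.8, -1.0]
grip_width: 15.1
grip_force: 44.6
```

Call:
step_arm --pt "0 -0.35 0 0 0 0 255" --pt "0 -0.35 0 0 0 0 255" --pt "0 -0.35 0 0 0 0 255" --pt "0 -0.35 0 0 0 0 255" --pt "0 -0.35 0 0 0 0 255"

```text
time: 7.78
tcp_pos: [429.2, 145.0, 39.4]
orientation: [0.103, 3.14, 0.003]
contact_force: [0.5, 1.6, 0.5]
grip_width: 15.4
grip_force: 44.8
```

Call:
step_arm --pt "0 -0.35 0 0 0 0 255" --pt "0 -0.35 0 0 0 0 255" --pt "0 -0.35 0 0 0 0 255" --pt "0 -0.35 0 0 0 0 255" --pt "0 -0.35 0 0 0 0 255"

```text
time: 8.2
tcp_pos: [420.5, 13.9, 39.4]
orientation: [0.103, 3.14, 0.003]
contact_force: [0.6, 2.6, -0.2]
grip_width: 15.3
grip_force: 44.9
```

```bash
python3 -c "
from h import *
go([418,-182.4,38],176.2)"
```

```text
t 8.2 tcp [420.5  13.9  39.4] F [ 0.6  2.6 -0.2] w 15.3 turn [ 0.0003 -0.      0.0001] shift [-0.141 -2.614  0.018] |d| 2.62
```

Call:
step_arm --pt "-0.02 -0.35 0 0 0 0 255" --pt "-0.02 -0.35 0 0 0 0 255" --pt "-0.02 -0.35 0 0 0 0 255" --pt "-0.02 -0.35 0 0 0 0 255" --pt "0 -0.35 0 0 0 0 255"

```text
time: 8.62
tcp_pos: [418.0, -117.5, 39.3]
orientation: [0.103, 3.14, 0.003]
contact_force: [0.2, 2.7, 1.2]
grip_width: 15.6
grip_force: 45.0
```

Call:
step_arm --pt "0 -0.2 0 0 0 0 255" --pt "0 -0.1 0 0 0 0 255" --pt "0 0 0 0 0 0 255" --pt "0 0 0 0 0 0 255"

```text
time: 8.95
tcp_pos: [416.6, -139.7, 39.3]
orientation: [-0.106, -3.14, 0.001]
contact_force: [0.3, -2.4, 1.4]
grip_width: 15.4
grip_force: 44.9
```

Run:
```python
from h import *
go([418,-182.4,38],176.2)
im,W=cap("top"); np.save("t3.npy",W)
c=cv2.resize(im[110:220,230:400],(800,518),interpolation=cv2.INTER_LINEAR); cv2.imwrite("pics/t3.png",c); cv2.imwrite("t3raw.png",im)
```

```text
t 8.95 tcp [ 416.6 -139.7   39.3] F [ 0.3 -2.4  1.4] w 15.4 turn [-0.0001 -0.     -0.0002] shift [-0.056 -0.567  0.017] |d| 0.57
```

View pics/t3.png

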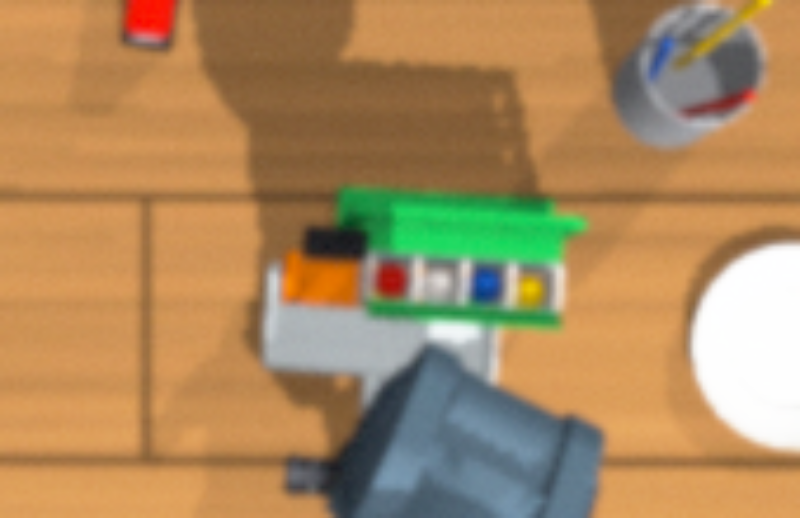

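The pan is part-way under the dispenser, with its front edge at row 370 and its left end at column 268. I'll measure the pan in the dispenser's frame using the same camera.

Run:
```python
from h import *
W=np.load("t3.npy"); im=cv2.imread("t3raw.png"); hsv=cv2.cvtColor(im,cv2.COLOR_BGR2HSV); H,S=hsv[...,0],hsv[...,1]
v,u=np.mgrid[:384,:512]; z=W[...,2]
th=np.radians(-3.8); X=np.array([np.cos(th),np.sin(th)]); Y=np.array([-np.sin(th),np.cos(th)])
O=np.array([542.7,-190.7]); D=np.stack([(W[...,:2]-O)@X,(W[...,:2]-O)@Y],-1)
g=(H>45)&(H<85)&(S>100)&(z>122)&(D[...,0]<-10)&(abs(D[...,1])<90)
print("lip D",np.percentile(D[g],[2,98],0).round(1).tolist(),g.sum())
t=(H<20)&(S>180)&(z>98)&(D[...,1]>95)&(D[...,1]<125); print("tab D",D[t].mean(0),t.sum())
# pan: low saturation, near table, below z 40
w=(S<60)&(z>-5)&(z<45)&(abs(D[...,0])<110)&(abs(D[...,1]-45)<110)&(v>160)&(v<195)&(u<340)
p=D[w]; print(len(p),np.percentile(p,[1,50,99],0).round(1).tolist(), z[w].max())
r=w&(z>22); print("rim",r.sum())
for y in range(-40,125,10):
    q=D[r&(abs(D[...,1]-y)<5)&(D[...,0]<-30)]; 
    if len(q): print(y,q[:,0].mean().round(1),q[:,0].min().round(1),len(q))
q=D[r]; print("yends",q[:,1].min(),q[:,1].max()); 
for side in(q[q[:,1]>q[:,1].max()-6],q[q[:,1]<q[:,1].min()+6]): print(side.mean(0),len(side))
```

```text
lip D [[-25.1, -54.7], [-17.0, 58.4]] 77
tab D [ -1.61585929 108.3907747 ] 32
605 [[-64.7, -35.2], [-32.0, 57.4], [9.3, 120.8]] 38.59281304648996
rim 68
-40 -43.9 -56.4 7
-30 -44.8 -53.4 3
30 -55.1 -55.1 1
40 -59.7 -71.4 4
50 -56.4 -56.6 3
60 -55.7 -57.2 5
70 -54.5 -54.9 4
80 -55.3 -55.9 3
90 -56.2 -56.6 3
100 -56.0 -56.8 4
110 -54.8 -56.7 4
120 -43.5 -54.5 8
yends -37.08643279962277 118.86175307322763
[-20.85748071 117.01825883] 25
[-39.78455252 -35.04533025] 13
```

Call:
step_arm --pt "0 -0.2 0 0 0 0 255" --pt "0 -0.2 0 0 0 0 255" --pt "-0.05 -0.13 0 0 0 0 255" --pt "-0.1 0 0 0 0 0 255" --pt "-0.08 0 0 0 0 0 255"

```text
time: 9.42
tcp_pos: [429.6, -179.6, 39.1]
orientation: [-0.105, -3.136, -0.0]
contact_force: [-7.2, 0.2, 9.6]
grip_width: 15.7
grip_force: 46.0
```

Call:
step_arm --pt "0 0 0 0 0 0 255" --pt "0 0 0 0 0 0 255" --pt "0 0 0 0 0 0 255"

```text
time: 9.67
tcp_pos: [431.0, -179.7, 39.2]
orientation: [-0.103, -3.139, -0.0]
contact_force: [-2.9, -0.2, 3.5]
grip_width: 15.3
grip_force: 45.2
```

```bash
python3 -c "
from h import *
go([435.4,-181.8,38],176.2)"
```

```text
t 9.6667 tcp [ 431.  -179.7   39.2] F [-2.9 -0.2  3.5] w 15.3 turn [ 0.     -0.0001  0.0001] shift [-0.06  -0.024  0.016] |d| 0.07
```

Call:
step_arm --pt "-0.03 -0.025 0 0 0 0 255" --pt "-0.03 0 0 0 0 0 255" --pt "0 0 0 0 0 0 255" --pt "0 0 0 0 0 0 255"

```text
time: 10.0
tcp_pos: [433.9, -181.0, 39.0]
orientation: [-0.103, -3.137, -0.003]
contact_force: [-5.3, 2.7, 8.4]
grip_width: 14.8
grip_force: 45.9
```

Run:
```python
from h import *
go([435.4,-181.8,38],176.2)
im,W=cap("side"); c=im[115:215,210:320]; cv2.imwrite("pics/s4.png",cv2.resize(c,(660,600),interpolation=cv2.INTER_CUBIC))
im,W=cap("top"); np.save("t4.npy",W); cv2.imwrite("t4raw.png",im)
hsv=cv2.cvtColor(im,cv2.COLOR_BGR2HSV); H,S=hsv[...,0],hsv[...,1]
v,u=np.mgrid[:384,:512]; z=W[...,2]
th=np.radians(-3.8); X=np.array([np.cos(th),np.sin(th)]); Y=np.array([-np.sin(th),np.cos(th)])
O=np.array([542.7,-190.7]); D=np.stack([(W[...,:2]-O)@X,(W[...,:2]-O)@Y],-1)
w=(S<60)&(z>15)&(z<45)&(D[...,0]<-20)&(D[...,0]>-50)&(abs(D[...,1])<90)
p=D[w]; print(len(p),p.min(0),p.max(0))
for y in range(-80,85,20):
    q=D[w&(abs(D[...,1]-y)<8)]
    if len(q): print(y,q[:,0].min().round(1),np.median(q[:,0]).round(1),len(q))
```

```text
t 10.0 tcp [ 433.9 -181.    39. ] F [-5.3  2.7  8.4] w 14.8 turn [ 0.0003 -0.0005  0.0001] shift [-0.02  -0.009  0.013] |d| 0.03
68 [-49.10086469 -16.03687818] [-22.16812141  79.54213888]
-20 -36.0 -35.9 2
0 -49.1 -41.8 25
20 -37.2 -34.8 7
40 -37.1 -36.7 5
60 -37.3 -35.0 8
80 -36.2 -29.3 11
```

View pics/s4.png

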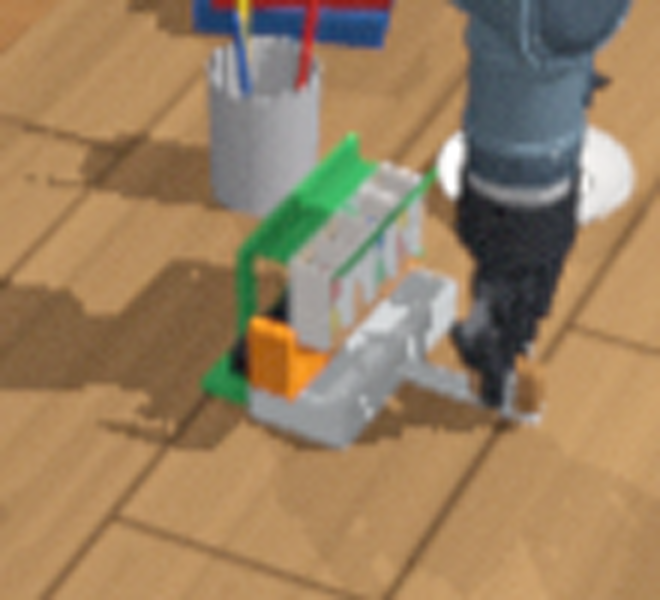

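The side view shows the scoop square under the cells, with the grip in front at (525,385) and the tab at (275,355). I'll release and go to the tab.

Call:
step_arm --pt "0 0 0 0 0 0 90" --pt "0 0 0 0 0 0 90" --pt "0 0 0 0 0 0 90" --pt "0 0 -0.1 0 0 0 90" --pt "0 0 -0.3 0 0 0 110"

```text
time: 10.52
tcp_pos: [433.1, -180.8, 67.1]
orientation: [-0.104, -3.134, -0.005]
contact_force: [-0.5, -0.3, -0.0]
grip_width: 48.6
grip_force: 0.0
```

Call:
step_arm --pt "0 0 -0.4 0 0 0 135" --pt "0 0 -0.45 0 0 0 135" --pt "0 0 -0.45 0 0 0 135" --pt "0 0 -0.3 0 0 0 135" --pt "0 0 0 0 0 0 135"

```text
time: 10.93
tcp_pos: [438.5, -184.0, 194.8]
orientation: [0.104, 3.131, -0.006]
contact_force: [0.5, 0.2, -0.3]
grip_width: 40.4
grip_force: 0.0
```

```bash
python3 -c "
from h import *
go([551,-81,180],176.2)"
```

```text
t 10.9333 tcp [ 438.5 -184.   194.8] F [ 0.5  0.2 -0.3] w 40.4 turn [-0.0006  0.0014  0.    ] shift [-1.405  1.47   0.197] |d| 2.04
```

Call:
step_arm --pt "0 0 0 -0.0006 0.0014 0 135" --pt "-0.35 0.37 0.03 0 0 0 135" --pt "-0.35 0.37 0.03 0 0 0 135" --pt "-0.35 0.37 0.03 0 0 0 135" --pt "-0.35 0.36 0.03 0 0 0 135"

```text
time: 11.35
tcp_pos: [547.3, -77.8, 177.7]
orientation: [-0.105, -3.127, -0.008]
contact_force: [1.0, -0.4, 0.6]
grip_width: 40.1
grip_force: 0.0
```

Call:
step_arm --pt "0 0 0 0 0 0 135" --pt "0 0 0 0 0 0 135" --pt "0 0 0 0 0 0 135"

```text
time: 11.6
tcp_pos: [546.1, -79.0, 178.0]
orientation: [-0.103, -3.127, -0.008]
contact_force: [-0.5, -0.2, -0.3]
grip_width: 40.1
grip_force: 0.0
```

```bash
python3 -c "
from h import *
go([551,-81,93],176.2)
im,W=cap('wrist'); cv2.imwrite('pics/w5.png',im)
im,W=cap('top'); cv2.imwrite('t5raw.png',im); np.save('t5.npy',W)"
```

```text
t 11.6 tcp [546.1 -79.  178. ] F [-0.5 -0.2 -0.3] w 40.1 turn [ 0.0007 -0.0021  0.0001] shift [-0.067 -0.022  1.133] |d| 1.14
```

View pics/w5.png

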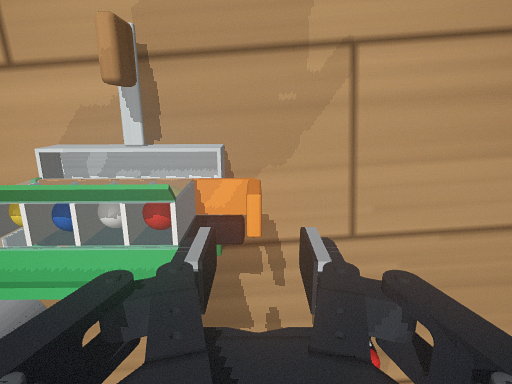

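The wrist view shows the tab top at (254,207), between the fingertips at columns 205 and 318, with the scoop under the cells. The alignment is good, so I'll descend.

Call:
step_arm --pt "-0.06 -0.02 0 0.0007 -0.002 0 135" --pt "0 0 0.35 0 0 0 135" --pt "0 0 0.35 0 0 0 135" --pt "0 0 0.3 0 0 0 135" --pt "0 0 0.13 0 0 0 135"

```text
time: 12.12
tcp_pos: [549.7, -81.6, 92.4]
orientation: [-0.107, -3.139, -0.0]
contact_force: [-10.9, 13.5, 86.7]
grip_width: 40.4
grip_force: 14.5
```

Call:
step_arm --pt "0 0 0 0 0 0 135" --pt "0 0 0 0 0 0 135" --pt "0 0 0 0 0 0 135"

```text
time: 12.37
tcp_pos: [552.3, -81.7, 95.5]
orientation: [0.105, 3.135, -0.001]
contact_force: [0.5, 0.3, 0.4]
grip_width: 40.4
grip_force: 0.0
```

```bash
python3 -c "
from h import *
go([551,-81,93],176.2)
W=np.load('t5.npy'); im=cv2.imread('t5raw.png');hsv=cv2.cvtColor(im,cv2.COLOR_BGR2HSV); S=hsv[...,1]; z=W[...,2]
th=np.radians(-3.8); X=np.array([np.cos(th),np.sin(th)]); Y=np.array([-np.sin(th),np.cos(th)])
O=np.array([542.7,-190.7]); D=np.stack([(W[...,:2]-O)@X,(W[...,:2]-O)@Y],-1)
m=(z>40)&(z<60)&(D[...,0]<-75)&(D[...,0]>-150)&(abs(D[...,1])<40); p=D[m]; print('grip',len(p),cv2.minAreaRect(p.astype(np.float32)))
"
```

```text
t 12.3667 tcp [552.3 -81.7  95.5] F [0.5 0.3 0.4] w 40.4 turn [-0.0001  0.0007 -0.0001] shift [0.018 0.008 0.033] |d| 0.04
grip 82 ((-112.15766143798828, 2.0146713256835938), (47.2318115234375, 16.43612289428711), 2.491565465927124)
```

A hard contact happened on the descent, most likely an outer knuckle on the end wall, but the force is now zero. I'll close gently at this height and open only a little at release.

Call:
step_arm --pt "0 0 0 0 0 0 170" --pt "0 0 0 0 0 0 200" --pt "0 0 0 0 0 0 225" --pt "0 0 0 0 0 0 255" --pt "0 0 0 0 0 0 255" --force 25

```text
time: 12.78
tcp_pos: [552.4, -81.3, 95.2]
orientation: [0.104, 3.136, -0.001]
contact_force: [-0.1, -0.2, 2.0]
grip_width: 9.8
grip_force: 27.0
```

Call:
step_arm --pt "0 0 0 0 0 0 255" --pt "0 0 0 0 0 0 255" --pt "0 0 0 0 0 0 255"

```text
time: 13.03
tcp_pos: [552.4, -81.3, 95.2]
orientation: [0.104, 3.136, -0.001]
contact_force: [-0.8, -0.9, 4.4]
grip_width: 9.8
grip_force: 27.2
```

```bash
python3 -c "
from h import *
go([551,-81,93],176.2)
im,W=cap('top'); c=im[110:220,230:400]; cv2.imwrite('pics/t6.png',cv2.resize(c,(800,518)))"
```

```text
t 13.0333 tcp [552.4 -81.3  95.2] F [-0.8 -0.9  4.4] w 9.8 turn [-0.0001  0.0007  0.    ] shift [0.019 0.002 0.029] |d| 0.03
```

View pics/t6.png

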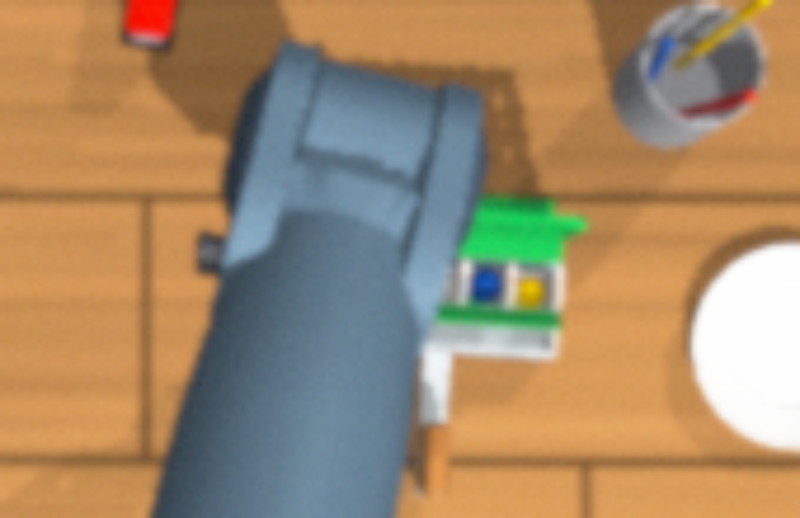

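The top view shows the gripper on the tab and the scoop grip standing clear at (437,455). Next I draw the gate.

Call:
step_arm --pt "0 0.06 0 0 0 0 255" --pt "0 0.08 0 0 0 0 255" --pt "0 0.08 0 0 0 0 255" --pt "0 0.07 0 0 0 0 255" --pt "0 0.05 0 0 0 0 255"

```text
time: 13.5
tcp_pos: [554.0, -54.9, 95.1]
orientation: [0.103, 3.136, -0.001]
contact_force: [-1.4, -2.1, 5.6]
grip_width: 9.4
grip_force: 27.4
```

Call:
step_arm --pt "0 0.02 0 0 0 0 255" --pt "0 0.02 0 0 0 0 255" --pt "0 0.01 0 0 0 0 255" --pt "0 0 0 0 0 0 255"

```text
time: 13.83
tcp_pos: [554.3, -51.2, 95.2]
orientation: [0.103, 3.136, -0.0]
contact_force: [-0.6, -1.2, 6.5]
grip_width: 9.5
grip_force: 27.4
```

Call:
step_arm --pt "0 0.02 0 0 0 0 255" --pt "0 0.02 0 0 0 0 255" --pt "0 0.01 0 0 0 0 255" --pt "0 0 0 0 0 0 255"

```text
time: 14.17
tcp_pos: [554.5, -47.5, 95.1]
orientation: [0.103, 3.136, -0.0]
contact_force: [-0.7, -1.1, 5.0]
grip_width: 9.6
grip_force: 27.4
```

Opening is about 34 mm at y = -47.5, and the force is friction only.

Call:
step_arm --pt "0 0.02 0 0 0 0 255" --pt "0 0.02 0 0 0 0 255" --pt "0 0.01 0 0 0 0 255" --pt "0 0 0 0 0 0 255"

```text
time: 14.5
tcp_pos: [554.7, -43.8, 95.1]
orientation: [0.103, 3.136, -0.0]
contact_force: [-0.3, -0.9, 5.5]
grip_width: 9.9
grip_force: 27.5
```

```bash
python3 -c "
from h import *
s=status.read_state();print(s['contact_force'],s['tcp_pos'])"
```

```text
[-0.31886858 -0.86021451  5.52531127] [554.7157504  -43.76431949  95.14463933]
```

Call:
step_arm --pt "0 0.02 0 0 0 0 255" --pt "0 0.02 0 0 0 0 255" --pt "0 0.01 0 0 0 0 255" --pt "0 0 0 0 0 0 255"

```text
time: 14.83
tcp_pos: [554.9, -40.0, 95.1]
orientation: [0.103, 3.136, -0.0]
contact_force: [-1.4, -0.5, 6.1]
grip_width: 9.7
grip_force: 27.5
```

Call:
step_arm --pt "0 0.02 0 0 0 0 255" --pt "0 0.02 0 0 0 0 255" --pt "0 0.01 0 0 0 0 255" --pt "0 0 0 0 0 0 255"

```text
time: 15.17
tcp_pos: [555.2, -36.3, 95.1]
orientation: [0.103, 3.136, -0.0]
contact_force: [-0.9, -0.5, 5.7]
grip_width: 9.9
grip_force: 27.5
```

Call:
step_arm --pt "0 0.02 0 0 0 0 255" --pt "0 0.02 0 0 0 0 255" --pt "0 0.01 0 0 0 0 255" --pt "0 0 0 0 0 0 255"

```text
time: 15.5
tcp_pos: [555.4, -32.5, 95.1]
orientation: [0.103, 3.136, -0.0]
contact_force: [-1.3, -0.5, 5.0]
grip_width: 9.7
grip_force: 27.5
```

Call:
step_arm --pt "0 0.02 0 0 0 0 255" --pt "0 0.02 0 0 0 0 255" --pt "0 0.01 0 0 0 0 255" --pt "0 0 0 0 0 0 255"

```text
time: 15.83
tcp_pos: [555.6, -28.7, 95.1]
orientation: [0.103, 3.136, -0.0]
contact_force: [-0.9, -0.5, 6.2]
grip_width: 9.4
grip_force: 27.5
```

Call:
step_arm --pt "0 0.02 0 0 0 0 255" --pt "0 0.02 0 0 0 0 255" --pt "0 0.01 0 0 0 0 255" --pt "0 0 0 0 0 0 255"

```text
time: 16.17
tcp_pos: [555.9, -24.9, 95.2]
orientation: [0.103, 3.136, 0.0]
contact_force: [-2.1, 0.3, 6.4]
grip_width: 9.5
grip_force: 27.5
```

Call:
step_arm --pt "0 0.02 0 0 0 0 255" --pt "0 0.02 0 0 0 0 255" --pt "0 0.01 0 0 0 0 255" --pt "0 0 0 0 0 0 255"

```text
time: 16.5
tcp_pos: [556.1, -21.7, 95.1]
orientation: [0.104, 3.136, -0.002]
contact_force: [-1.8, -3.0, 5.6]
grip_width: 9.7
grip_force: 27.5
```

Call:
step_arm --pt "0 0.015 0 0 0 0 255" --pt "0 0 0 0 0 0 255" --pt "0 0 0 0 0 0 255"

```text
time: 16.75
tcp_pos: [556.1, -20.8, 95.1]
orientation: [0.104, 3.136, -0.002]
contact_force: [-1.0, -3.8, 5.3]
grip_width: 9.6
grip_force: 27.5
```

```bash
python3 -c "
from h import *
s=status.read_state();print(s['contact_force'],s['tcp_pos'],s['moment'])"
```

```text
[-0.95486842 -3.8434376   5.31308459] [556.14826645 -20.84672626  95.11361681] [-0.58559283  0.15414754  0.19151591]
```

Call:
step_arm --pt "0 0.02 0 0 0 0 255" --pt "0 0 0 0 0 0 255" --pt "0 0 0 0 0 0 255" --pt "0 0 0 0 0 0 255" --pt "0 0 0 0 0 0 255"

```text
time: 17.17
tcp_pos: [556.2, -19.7, 95.1]
orientation: [0.104, 3.136, -0.003]
contact_force: [-1.7, -3.4, 5.1]
grip_width: 9.5
grip_force: 27.5
```

Run:
```python
from h import *
s=status.read_state();print(s['contact_force'],s['tcp_pos'])
im,W=cap('top'); a=cv2.resize(im[110:220,300:400],(400,440))
im,W=cap('side'); b=cv2.resize(im[125:205,225:305],(400,440))
cv2.imwrite('pics/o7.png',np.hstack([a,b]))
```

```text
[-1.68839285 -3.35348996  5.10115596] [556.24054225 -19.65529606  95.14089408]
```

View pics/o7.png

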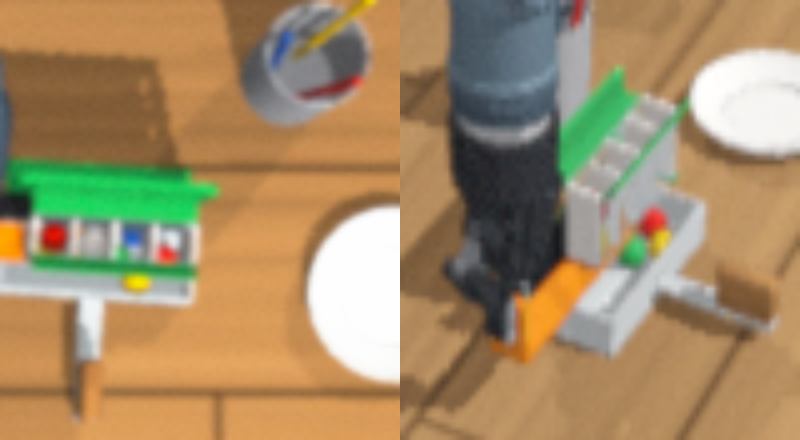

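The views show red, yellow and green sweets in the pan, with blue still showing in cell 2. The resistance isn't rising clearly yet, so I'll step on gently.

Call:
step_arm --pt "0 0.02 0 0 0 0 255" --pt "0 0 0 0 0 0 255" --pt "0 0 0 0 0 0 255"

```text
time: 17.52
tcp_pos: [556.3, -18.5, 95.1]
orientation: [0.105, 3.136, -0.004]
contact_force: [-1.6, -4.8, 5.7]
grip_width: 9.4
grip_force: 27.4
```

Call:
step_arm --pt "0 0 0 0 0 0 255" --pt "0 0 0 0 0 0 255"

```text
time: 17.68
tcp_pos: [556.3, -18.5, 95.1]
orientation: [0.105, 3.136, -0.004]
contact_force: [-1.5, -6.0, 4.7]
grip_width: 9.5
grip_force: 27.4
```

Run:
```python
from h import *
import glob
im,W=cap('top'); hsv=cv2.cvtColor(im,cv2.COLOR_BGR2HSV); H,S=hsv[...,0],hsv[...,1]
th=np.radians(-3.8); X=np.array([np.cos(th),np.sin(th)]); Y=np.array([-np.sin(th),np.cos(th)])
O=np.array([542.7,-190.7]); D=np.stack([(W[...,:2]-O)@X,(W[...,:2]-O)@Y],-1); z=W[...,2]
for c in(-45,-15,15,45):
    m=(abs(D[...,1]-c)<8)&(abs(D[...,0])<14); print(c,m.sum(),np.round([z[m].min(),np.median(z[m]),z[m].max()]))
s=status.read_state();print(s['contact_force'],s['tcp_pos'])
```

```text
-45 15 [ 21.  72. 120.]
-15 20 [  4.  53. 113.]
15 48 [ 66. 101. 119.]
45 52 [  3. 101. 119.]
[-1.00308269 -4.94247086  5.72367111] [556.27587603 -18.47097717  95.07497814]
```

```bash
cat > sw.py <<'E'
from h import *
th=np.radians(-3.8); X=np.array([np.cos(th),np.sin(th)]); Y=np.array([-np.sin(th),np.cos(th)]); O=np.array([542.7,-190.7])
for n in("top","side"):
    im,W=cap(n); hsv=cv2.cvtColor(im,cv2.COLOR_BGR2HSV); H,S,V=cv2.split(hsv)
    D=np.stack([(W[...,:2]-O)@X,(W[...,:2]-O)@Y],-1); z=W[...,2]
    roi=(abs(D[...,0])<38)&(abs(D[...,1])<82)&(z<125)
    for nm,m in dict(red=((H<6)|(H>174))&(S>150),yel=(H>21)&(H<34)&(S>150),grn=(H>40)&(H<85)&(S>110)&(z<50),blue=(H>100)&(H<128)&(S>110)).items():
        k,l,st,_=cv2.connectedComponentsWithStats((m&roi).astype(np.uint8))
        for i in range(1,k):
            if st[i,4]>=4:
                q=l==i; print(n,nm,st[i,4],D[q].mean(0).round(0),z[q].mean().round(0),z[q].min().round(0),z[q].max().round(0))
E
python3 sw.py
```

```text
top red 28 [ 2. 45.] 103.0 96.0 109.0
top red 10 [  2. -54.] 26.0 23.0 30.0
top yel 19 [-23. -30.] 26.0 20.0 31.0
top grn 6 [ -1. -19.] 27.0 24.0 30.0
top blue 15 [ 14. -24.] 39.0 16.0 84.0
side red 14 [ -4. -44.] 20.0 11.0 26.0
side yel 11 [-21. -25.] 22.0 13.0 27.0
side grn 17 [-7. -7.] 18.0 12.0 25.0
```

Blue is in the pan too, at z about 26 mm, so all four sweets from cells 1 and 2 have dropped. The gate was held on the spring at about 5 N, and now I push it shut.

Call:
step_arm --pt "0 -0.06 0 0 0 0 255" --pt "0 -0.12 0 0 0 0 255" --pt "0 -0.15 0 0 0 0 255" --pt "0 -0.15 0 0 0 0 255" --pt "0 -0.15 0 0 0 0 255"

```text
time: 18.25
tcp_pos: [553.5, -63.8, 95.2]
orientation: [0.102, 3.136, 0.003]
contact_force: [-0.8, 2.0, 5.6]
grip_width: 9.7
grip_force: 27.5
```

Call:
step_arm --pt "0 -0.1 0 0 0 0 255" --pt "0 -0.05 0 0 0 0 255" --pt "0 -0.03 0 0 0 0 255" --pt "0 0 0 0 0 0 255" --pt "0 0 0 0 0 0 255"

```text
time: 18.67
tcp_pos: [552.6, -78.0, 95.1]
orientation: [0.104, 3.136, 0.0]
contact_force: [-0.5, -1.0, 4.9]
grip_width: 9.5
grip_force: 27.4
```

Call:
step_arm --pt "0 -0.02 0 0 0 0 255" --pt "0 -0.02 0 0 0 0 255" --pt "0 0 0 0 0 0 255" --pt "0 0 0 0 0 0 255"

```text
time: 19.0
tcp_pos: [552.4, -80.4, 95.2]
orientation: [0.103, 3.136, 0.002]
contact_force: [-0.1, 1.9, 6.0]
grip_width: 9.4
grip_force: 27.5
```

Call:
step_arm --pt "0 -0.015 0 0 0 0 255" --pt "0 0 0 0 0 0 255" --pt "0 0 0 0 0 0 255"

```text
time: 19.25
tcp_pos: [552.4, -81.4, 95.2]
orientation: [0.103, 3.136, 0.002]
contact_force: [-0.4, 0.5, 6.5]
grip_width: 9.8
grip_force: 27.5
```

Call:
step_arm --pt "0 -0.015 0 0 0 0 255" --pt "0 0 0 0 0 0 255" --pt "0 0 0 0 0 0 255"

```text
time: 19.5
tcp_pos: [552.3, -81.7, 95.2]
orientation: [0.102, 3.135, 0.005]
contact_force: [-0.2, 4.3, 6.5]
grip_width: 9.6
grip_force: 27.5
```

Call:
step_arm --pt "0 -0.015 0 0 0 0 255" --pt "0 0 0 0 0 0 255" --pt "0 0 0 0 0 0 255"

```text
time: 19.75
tcp_pos: [552.3, -81.8, 95.3]
orientation: [0.101, 3.135, 0.008]
contact_force: [-1.1, 6.9, 7.5]
grip_width: 9.5
grip_force: 27.6
```

The gate sits on its firm end stop. I'll let go with a small opening and rise.

Call:
step_arm --pt "0 0 0 0 0 0 215" --pt "0 0 0 0 0 0 195" --pt "0 0 0 0 0 0 185" --pt "0 0.025 0 0 0 0 185" --pt "0 0 0 0 0 0 185"

```text
time: 20.17
tcp_pos: [551.6, -82.6, 94.4]
orientation: [0.104, 3.137, 0.0]
contact_force: [0.4, -0.5, -0.5]
grip_width: 23.6
grip_force: 0.0
```

Call:
step_arm --pt "0 0 -0.05 0 0 0 185" --pt "0 0 -0.1 0 0 0 185" --pt "0 0 -0.2 0 0 0 185" --pt "0 0 -0.4 0 0 0 185" --pt "0 0 -0.4 0 0 0 185"

```text
time: 20.58
tcp_pos: [550.6, -82.7, 181.6]
orientation: [0.105, 3.139, 0.001]
contact_force: [0.3, -0.4, 0.7]
grip_width: 23.7
grip_force: 0.0
```

Call:
step_arm --pt "0 0.4 -0.3 0 0 0 185" --pt "0 0.5 -0.1 0 0 0 185" --pt "0 0.5 0 0 0 0 185" --pt "0 0.5 0 0 0 0 185" --pt "0 0.2 0 0 0 0 185"

```text
time: 21.0
tcp_pos: [562.2, 78.3, 212.4]
orientation: [0.099, 3.135, 0.003]
contact_force: [0.0, -1.0, -0.5]
grip_width: 23.4
grip_force: 0.0
```

```bash
python3 sw.py
python3 - <<'E'
from h import *
im,W=cap('top'); a=cv2.resize(im[110:220,270:370],(400,440),interpolation=cv2.INTER_CUBIC)
hsv=cv2.cvtColor(im,cv2.COLOR_BGR2HSV); H,S=hsv[...,0],hsv[...,1]; z=W[...,2]
th=np.radians(-3.8); X=np.array([np.cos(th),np.sin(th)]); Y=np.array([-np.sin(th),np.cos(th)])
O=np.array([542.7,-190.7]); D=np.stack([(W[...,:2]-O)@X,(W[...,:2]-O)@Y],-1)
t=(H<20)&(S>180)&(z>98)&(D[...,1]>95)&(D[...,1]<145); print("tab D",D[t].mean(0),t.sum())
m=(z>40)&(z<60)&(D[...,0]<-75)&(D[...,0]>-150)&(abs(D[...,1])<40); print('grip',cv2.minAreaRect(D[m].astype(np.float32)))
im,W=cap('side'); b=cv2.resize(im[125:205,225:305],(400,440),interpolation=cv2.INTER_CUBIC)
cv2.imwrite('pics/f8.png',np.hstack([a,b]))
E
```

```text
top red 27 [ 2. 47.] 102.0 97.0 111.0
top yel 20 [-23. -30.] 29.0 18.0 124.0
side red 11 [ -4. -46.] 18.0 8.0 25.0
side yel 11 [-20. -26.] 20.0 13.0 27.0
side grn 18 [-7. -7.] 19.0 10.0 28.0
tab D [ -1.25119522 108.25753132] 31
grip ((-112.12831115722656, 1.1974143981933594), (47.399112701416016, 15.684919357299805), 1.5125834941864014)
```

View pics/f8.png

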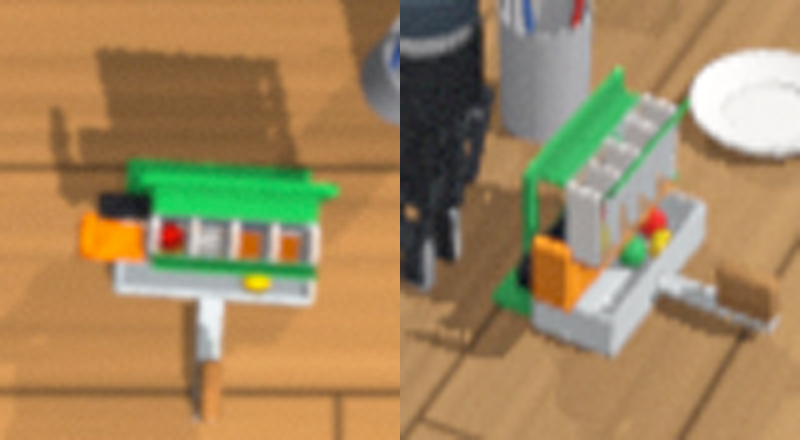

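The final views show the gate shut, with cells 1 and 2 showing orange gate at (252,245) and (292,247). Red and white are still in their cells, the sweets are in the pan, and the tab is back at 108.3 mm. I'll let the arm settle and hand in.

Call:
step_arm --pt "0 0 0 0 0 0 185" --pt "0 0 0 0 0 0 185" --pt "0 0 0 0 0 0 185"

```text
time: 21.45
tcp_pos: [562.0, 73.1, 211.1]
orientation: [0.107, 3.137, -0.001]
contact_force: [-0.4, 0.0, -0.1]
grip_width: 23.6
grip_force: 0.0
```

```bash
python3 -c "
from station import job
print(job.hand_in())"
```

```text
the job is handed in; nothing more can be done
None
```

I handed the job in at about 21 s: the scoop is centred under the outlet to about 2 mm, the gate was held on the stop at about 5 N and then shut, and four sweets are in the pan with the rest still in their cells; the one concern is an 87 N spike while lowering onto the tab, probably a gripper knuckle on the dispenser, which could break the 40 N limit, and the hand-in returned no verdict.

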